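# Reset a tripped wax-heater controller through its drip shutter

## Task

One of the two wax-heater controllers has tripped: an orange flag stands up in the clear dome on its lid. On that one, push the drip shutter fully open by its rib with a fingertip, reach into the well it uncovers and press the sunken reset button until it snaps down and stays, then push the shutter fully shut again so that no wax drips in. Only push and press, lift nothing, and do not shove the controllers out of place or disturb the other controller and the things around.

Things in the scene. Friction and masses are not known exactly. Their poses are not given: they have to be found in the camera images.
- tripped_box: wax-heater controller, 160 (x) x 90 (y) x 75 mm to the flat top of its lid, dark base, grey lid, 2.2 kg, loose on the table. Origin: centre of its underside, z up; -x is the end nearer the robot, with a blank plate. It has tripped: an orange flag stands up in the small clear dome on the lid's near end
- tripped_box_flag_dome (a point): top of the tripped controller's clear flag dome, 14 mm above the lid's top, 25 mm across at its foot, 43 mm nearer the robot than the well; the orange flag in it sinks out of sight as the reset button goes home. Do not press it
- tripped_box_well (a point): centre of the mouth of the tripped controller's round well, level with the lid's top, at x = -22 mm, y = 0 on the controller: straight down, 46 mm bore, floor 30 mm below the lid's top. A shutter covers it
- tripped_box_button_top (a point): centre of the top of the tripped controller's blue reset button, 22 mm across, in the middle of the well: 20 mm below the lid's top while tripped, 27 mm below when home
- tripped_box_rib (a point): middle of the top of the black thumb rib across the tripped controller's shutter, 15.5 mm above the lid's top; the rib is 8 mm thick (x), 44 mm wide (y), upright on both sides, and stands 18 mm beyond the plate's middle, at x = -4 mm on the controller when shut, +48 mm when open
- tripped_box_shutter (a joint): steel drip shutter of the tripped controller, m: 0 = shut over the well, 0.052 = fully open, at its stop. Slides along the controller's +x to open, friction about 1.5 N, stays where left; may start a little open. Plate 56 x 58 mm, its top 3 mm above the lid's top; guide rails at y = +-28 to 37 mm and an end strip at x = 78 mm are at most 6 mm high
- tripped_box_button (a joint): reset button of the tripped controller, m: 0 = popped up (tripped), 0.007 = home. Moves straight down; an over-centre spring resists with up to about 4.5 N, past half travel it snaps down and stays; short of that it springs back
- healthy_box: wax-heater controller, 160 (x) x 90 (y) x 75 mm to the flat top of its lid, dark base, grey lid, 2.2 kg, loose on the table. Origin: centre of its underside, z up; -x is the end nearer the robot, with a blank plate. Built just like the tripped one but running normally: no orange in its dome. To be left alone
- healthy_box_shutter (a joint): drip shutter of the healthy controller, m: 0 = shut, as it starts
- tin_darka_05: loose bystander: black candle tin, 115 mm across, 112 mm tall; origin at the centre of its underside
- tin_rib1_06: loose bystander: pale ribbed candle tin, 88 mm across, 110 mm tall; origin at the centre of its underside
- empty_tin: loose bystander: empty pale ribbed tin, 68 mm across, 76 mm tall; origin at the centre of its underside
- small_tin: loose bystander: small tan candle tin, 78 mm across, 60 mm tall; origin at the centre of its underside
- wax_block: loose bystander: cream block of wax, 44 x 72 x 28 mm; origin at the centre of its underside
- matches: loose bystander: red matchbox, 36 x 53 x 15 mm; origin at the centre of its underside

How it is judged:
By the outcome, as a careful person would: the job done as asked, in the order asked, and still so for the second after the job is handed in, with the robot touching nothing.
It also fails if it takes over 48 s, if anything falls off the work surface, if the arm or the gripper's body presses on something with over 40 N, if the wrist force passes 120 N, or if a joint passes its speed limit or range.

## Robot

A 7-joint arm with a two-finger parallel gripper is mounted at the origin on a cart in front of the work surface, level with it; the furniture and walls round the work are solid. World frame = base frame: x ahead of the robot, y to its left, z up, the work surface at z = 0. Lengths are in m, angles in degrees, forces in N, time in s.
With the tool pointing down it reaches from about 0.425 to 0.875 m from the base axis. Payload 4.7 kg.
Tool frame: the origin (TCP) lies between the finger pads; the fingertips stand env.tip_reach ahead of it and the grasp point (between the pads) lies 2 mm behind it (env.tip_reach is the distance from the TCP to the fingertips, in m); z points along the fingers, y is the line along which they close (so a half turn about z gives the same grasp; the last joint's range is limited). The gripper opens to 87 mm and grips with 3 to 60 N. Pads are 19 mm wide; open, the fingers measure 117 mm over their backs; the gripper's body (75 mm by 190 mm) begins 51 mm behind the grasp point.
Start: joints at [77.871, 18.392, -4.016, 83.108, 1.295, 78.541, -3.26], TCP at [0.146, -0.634, 0.24] pointing down, gripper open.
Joint ranges: [-163.93, 163.93], [-17.29, 119.83], [-79.2, 71.16], [3.27, 140.29], [-89.18, 269.18], [5.43, 117.66], [-154.24, 154.24]. Speed limits (degrees/s): [147.25, 147.25, 180, 180, 180, 180, 180].

## Interface

Orientations are given as [roll, pitch, yaw] about the fixed x, y, z axes, in that order (R = Rz(yaw) Ry(pitch) Rx(roll)).
In Python, from cell import env, read_camera gives the robot as it stands. The module is installed in compiled form; this text tells all that it offers.
- The arm moves only by the shell command python3 -m handwheel 'ROWS' [FORCE]. ROWS is a JSON list that holds a single list of rows (three levels of brackets), with 1 to 8 rows, each of 5 numbers: dx, dy, dz in a scale on which 1.0 is 0.4 m, then a turn about the tool's z in a scale on which 1.0 is 120 degrees, then the finger opening in m; each row is the pose to reach, as a shift and turn from the pose commanded when the command began, along the tool's axes at that moment; what a row does not reach only later rows make up. A row lasts 1/12 s, in which the tool goes at most 0.0417 m and 7.16 degrees, less where a joint would pass 70% of its speed; a pose out of reach is approached as far as the arm can. The fingers move at their own pace and stop on an object; FORCE is the grip in N (left out, the last holds). Time passes only in rows, so rows that do not move let the fingers close. It prints the time, the measured TCP pose, the force, the opening and the grip force at its end. Input that does not fit is refused with a message, and nothing moves.
- env.get_obs(): the state, without advancing time (a new reading comes with each control period).
- read_camera(name): name is "side" or "top"; returns a dict with "color" (400x640x3 uint8, blue, green, red), "fx", "fy", "cx", "cy" (pixels), "world_from_camera" (4x4, takes a point from camera to world coordinates). Camera axes: x right, y down, z forward; pixel columns grow to the right and rows downward; lengths in m; the calibration is good to about 2 mm. A picture is of the moment at which its call begins. There is no depth.
- env.sign_off(): hands the job in; it is judged then, once.
The state is a dict: "time_s": time; "qpos": joint angles; "joint_velocities": joint speeds; "effort": joint torques, N m; "tool_pos": TCP position; "tool_rot": TCP orientation; "force": force on the tool from outside, world axes, zero at the start; "wrist_torque": the same for the moment, N m; "grip_width": finger opening in m; "grasp_force": force on a finger pad.
Only numpy, scipy, OpenCV 4.12 (cv2) and the standard library are available. Lean on these libraries where they do the work, as an engineer would, in place of code of your own. Each camera call takes 0.05 s, during which the arm holds its last target. There are 200 camera calls.

## Working session

There is one attempt and no reset: what is moved stays moved. The work goes in short steps, Python scripts to look and compute and a shell command to move; the robot and the scene stay as the last step left them, time stands still between calls to the robot, and variables do not carry over. Pictures are saved under pics/ and viewed, at most 10 in all, crops included, and the job is handed in when it is done.

```bash
mkdir -p pics
python3 - <<'E'
from cell import env, read_camera
import cv2,numpy as np
for n in("side","top"):
    c=read_camera(n); cv2.imwrite(f"pics/{n}0.png",c["color"]); print(n,c["fx"],c["fy"],c["cx"],c["cy"]);print(np.round(c["world_from_camera"],4).tolist())
o=env.get_obs();print(o["time_s"],o["tool_pos"],o["tool_rot"],o["grip_width"],env.tip_reach,o["force"])
E
```

```text
side 490.35026815178634 490.35026815178634 322.565664989792 205.37193073892618
[[-0.8356, -0.2421, 0.4931, -0.1433], [-0.549, 0.397, -0.7355, 0.7923], [-0.0177, -0.8853, -0.4646, 0.6915], [0.0, 0.0, 0.0, 1.0]]
top 410.52996838233366 410.52996838233366 316.35236458152724 204.32187710296319
[[0.0193, -0.9947, 0.1015, 0.3754], [-0.9998, -0.0191, 0.0021, -0.196], [-0.0002, -0.1015, -0.9948, 1.4992], [0.0, 0.0, 0.0, 1.0]]
0.1 [ 0.14536273 -0.63303857  0.23856052] [-1.79898679e+02  4.03202420e-03  1.29375661e+01] 0.08728509854275499 0.017 [-0.20500945 -0.20605579 -0.41193927]
```

View pics/side0.png

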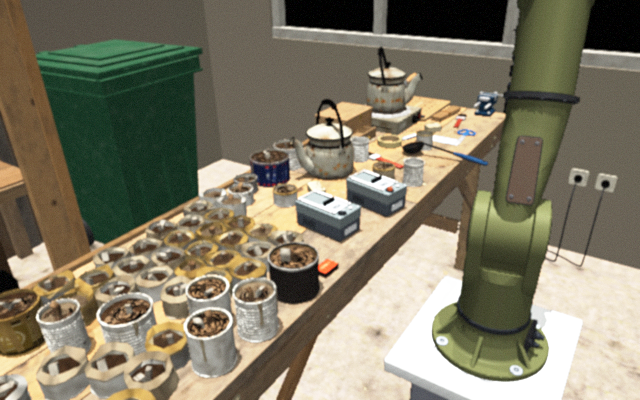

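View pics/top0.png

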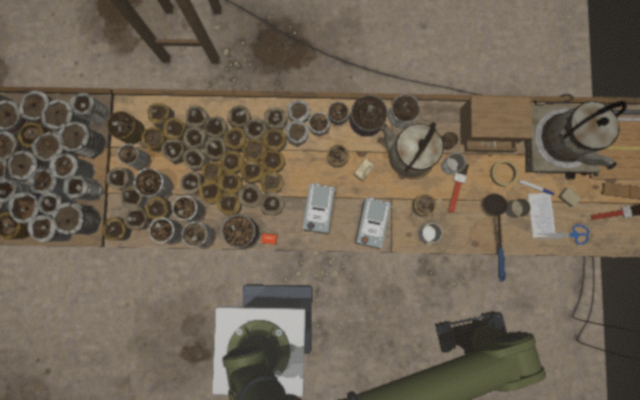

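The top view shows two controllers, near (319,208) and (374,222). In the side view they're near (328,213) and (376,190). Next I'll zoom in on both.

Run:
```python
import cv2
t=cv2.imread("pics/top0.png")[175:255,290:400]; cv2.imwrite("pics/topz.png",cv2.resize(t,None,fx=7,fy=7,interpolation=cv2.INTER_CUBIC))
t=cv2.imread("pics/side0.png")[160:245,285:415]; cv2.imwrite("pics/sidez.png",cv2.resize(t,None,fx=6,fy=6,interpolation=cv2.INTER_CUBIC))
```

```text
(no output)
```

View pics/topz.png

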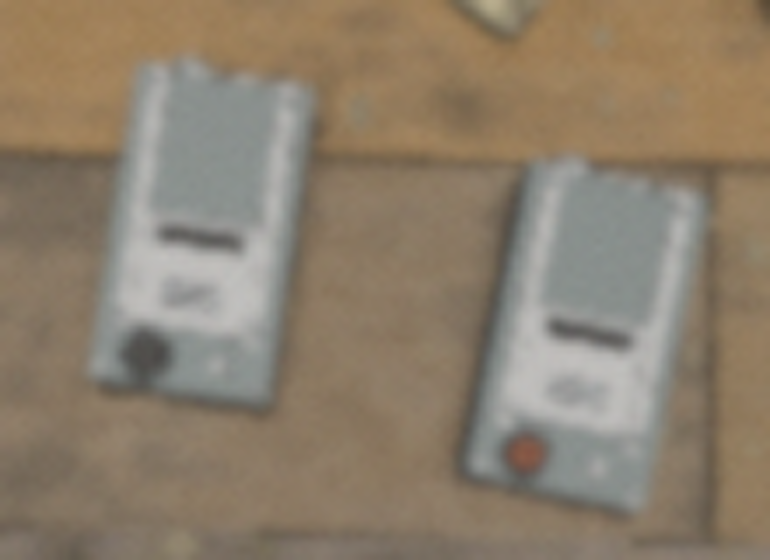

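View pics/sidez.png

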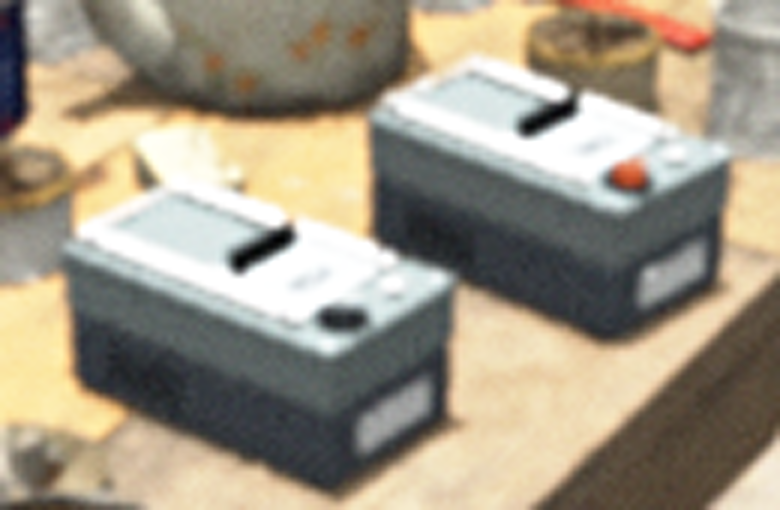

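The tripped box is the right-hand one in the top view, with its orange dome at zoom pixel (526,455). Its lid corners are at about (465,475), (640,512), (707,195) and (530,158), and its rib is at (590,334). In the side zoom the rib is at (549,112). The left box's dome is dark, so that one is healthy.

```bash
cat > h.py <<'E'
import numpy as np,cv2
from cell import env, read_camera
def ray(c,u,v):
    M=c["world_from_camera"]; d=M[:3,:3]@[(u-c["cx"])/c["fx"],(v-c["cy"])/c["fy"],1]; return M[:3,3],d
def onz(c,u,v,z):
    o,d=ray(c,u,v); return o+d*(z-o[2])/d[2]
def tri(r1,r2):
    A=np.c_[r1[1],-r2[1]]; s=np.linalg.lstsq(A,r2[0]-r1[0],rcond=None)[0]
    a=r1[0]+s[0]*r1[1]; b=r2[0]+s[1]*r2[1]; return (a+b)/2,np.linalg.norm(a-b)
E
python3 - <<'E'
from h import *
C={n:read_camera(n) for n in("top","side")}
t,s=C["top"],C["side"]
P={}
q=lambda x,y:(290+(x+.5)/7-.5,175+(y+.5)/7-.5)
K=np.array([onz(t,*q(*p),.075)[:2] for p in[(465,475),(640,512),(707,195),(530,158)]])
print("corners",K.round(4).tolist(),"sides",np.linalg.norm(K-np.roll(K,-1,0),axis=1).round(3),"ctr",K.mean(0).round(4))
a=K[2]+K[3]-K[0]-K[1]; yaw=np.degrees(np.arctan2(a[1],a[0])); b=K[0]+K[3]-K[1]-K[2]; print("yaw long",yaw,"short",np.degrees(np.arctan2(b[1],b[0]))-90)
def blob(c,box,thr,orange=False):
    x0,y0,x1,y1=box; im=c["color"][y0:y1,x0:x1].astype(int)
    m=(im[...,2]-im[...,0]>50) if orange else im.max(2)<thr
    n,l,st,ce=cv2.connectedComponentsWithStats(m.astype(np.uint8)); i=1+np.argmax(st[1:,4])
    ys,xs=np.nonzero(l==i); pts=np.c_[xs+x0,ys+y0].astype(np.float32)
    return ce[i]+[x0,y0],cv2.minAreaRect(pts),st[i,4]
rt=blob(t,(364,217,384,228),95); rs=blob(s,(366,172,386,184),60)
dt=blob(t,(358,232,372,246),0,True); ds=blob(s,(382,182,398,195),0,True)
print(rt,rs,dt,ds,sep="\n")
print("rib tri",tri(ray(t,*rt[0]),ray(s,*rs[0])),"onz",onz(t,*rt[0],.0905),onz(s,*rs[0],.086))
print("dome tri",tri(ray(t,*dt[0]),ray(s,*ds[0])))
E
```

```text
corners [[0.391, -0.3324], [0.3745, -0.4188], [0.5322, -0.4517], [0.5491, -0.3633]] sides [0.088 0.161 0.09  0.161] ctr [ 0.4617 -0.3916]
yaw long -11.419036987516535 short -10.81231931546975
(array([377., 223.]), ((377.0, 223.0), (0.0, 0.0), 0.0), np.int32(1))
(array([375.88888889, 179.11111111]), ((376.0, 179.0), (1.7888542413711548, 8.9442720413208), 63.43495178222656), np.int32(18))
(array([365.        , 239.28571429]), ((365.0, 239.0), (2.0, 2.0), 90.0), np.int32(7))
(array([389.48, 188.36]), ((389.5, 188.0), (4.0, 5.0), 90.0), np.int32(25))
rib tri (array([ 0.46156419, -0.40292863,  0.07862701]), np.float64(0.005125064602990874)) onz [ 0.45858897 -0.40237129  0.0905    ] [ 0.45649869 -0.38731373  0.086     ]
dome tri (array([ 0.40123931, -0.36340484,  0.07942019]), np.float64(0.0023322769758557737))
```

```bash
cat >> h.py <<'E'
B=np.array([.4612,-.3905]); YAW=-11.2
def boxpt(bx,by=0):
    c,s=np.cos(np.radians(YAW)),np.sin(np.radians(YAW)); return B+[c*bx-s*by,s*bx+c*by]
def inbox(p):
    c,s=np.cos(np.radians(YAW)),np.sin(np.radians(YAW)); d=np.array(p[:2])-B; return np.array([c*d[0]+s*d[1],-s*d[0]+c*d[1]])
def go(bx,by,ztip):
    from scipy.spatial.transform import Rotation as R
    o=env.get_obs(); Rm=R.from_euler("xyz",o["tool_rot"],degrees=True).as_matrix()
    print("shift",(Rm.T@(np.r_[boxpt(bx,by),ztip+.017]-o["tool_pos"])).round(4),"turn",round(o["tool_rot"][2]-YAW,2))
    print("tip in box",(inbox(o["tool_pos"])*1000).round(1),"ztip",round(o["tool_pos"][2]-.017,4),"F",o["force"].round(1),"t",o["time_s"])
E
python3 - <<'E'
from h import *
t=read_camera("top");s=read_camera("side")
q=lambda x,y:(290+(x+.5)/7-.5,175+(y+.5)/7-.5); q2=lambda x,y:(285+(x+.5)/6-.5,160+(y+.5)/6-.5)
for p in[(548,325),(590,333),(632,341)]: print("rib top",(inbox(onz(t,*q(*p),.0895))*1e3).round(1))
for p in[(522,122),(550,108),(577,94)]: print("rib side",(inbox(onz(s,*q2(*p),.0905))*1e3).round(1))
for p in[(370,117),(480,60),(730,150),(622,212)]: print("lid side",(inbox(onz(s,*q2(*p),.075))*1e3).round(1))
print("dome top",(inbox(onz(t,*q(526,455),.082))*1e3).round(1))
go(-25,0,.14)
E
```

```text
rib top [-0.1 19.8]
rib top [ 0.4 -1.1]
rib top [  1.  -22.1]
rib side [-5.6 22.7]
rib side [-5.3  0.9]
rib side [ -4.6 -21.1]
lid side [75.4 42.9]
lid side [ 80.8 -48.6]
lid side [-79.9 -46.4]
lid side [-82.9  42.7]
dome top [-64.4  16.7]
shift [-22.4517 -10.3901   0.0888] turn 24.14
tip in box [-262.5 -299.6] ztip 0.2222 F [ 0.3 -0.4 -0.7] t 0.3
```

```bash
sed -i 's/return B+\[c\*bx/bx,by=bx\/1e3,by\/1e3; return B+[c*bx/' h.py; python3 -c "
from h import *
go(-27,0,.14)"
```

```text
shift [ 0.3374 -0.177   0.0823] turn 24.14
tip in box [-262.5 -299.6] ztip 0.2222 F [ 0.3 -0.4 -0.7] t 0.3
```

The manual's scale: shifts go in shares of 0.4 m and turns go in shares of 120 degrees. Converting my numbers, 0.27 m / 0.4 = 0.675, 0.236 m / 0.4 = 0.59, 24.1 degrees / 120 = 0.2008.

```bash
python3 -m handwheel '[[[0.075,-0.0375,0,0.0333,0],[0.1625,-0.085,0,0.0833,0],[0.25,-0.13,0,0.1333,0],[0.335,-0.175,0,0.1833,0],[0.42,-0.22,0,0.2008,0],[0.505,-0.265,0,0.2008,0],[0.59,-0.31,0.025,0.2008,0],[0.675,-0.355,0.05,0.2008,0]]]' 10; python3 -c "
from h import *
go(-27,0,.115)"
```

```text
time_s: 0.97
tool_pos: [0.3784, -0.4336, 0.2203]
tool_rot: [179.9, -0.1, -11.2]
force: [0.0, -1.5, 0.5]
grip_width: 0.0418
grasp_force: 0.0
shift [ 0.0458 -0.0585  0.0883] turn 0.03
tip in box [-72.9 -58.4] ztip 0.2033 F [ 0.  -1.5  0.5] t 0.9667
```

To row units: 0.088 m / 0.4 = 0.22, 0.06 m / 0.4 = 0.15.

```bash
python3 -m handwheel '[[[0.05,-0.0625,0,0,0],[0.1,-0.125,0.025,0,0],[0.115,-0.1463,0.075,0,0],[0.115,-0.1463,0.15,0,0],[0.115,-0.1463,0.22,0,0],[0.115,-0.1463,0.22,0,0],[0.115,-0.1463,0.22,0,0],[0.115,-0.1463,0.22,0,0]]]'
python3 - <<'E'
from h import *
go(-24,0,.084)
for n,(x0,y0,w,h) in{"top":(340,180,64,76),"side":(335,150,85,70)}.items():
    c=read_camera(n)["color"][y0:y0+h,x0:x0+w]; cv2.imwrite(f"pics/{n}1.png",cv2.resize(c,(int(w*560/h),560),interpolation=cv2.INTER_CUBIC))
a,b=cv2.imread("pics/top1.png"),cv2.imread("pics/side1.png");o=np.hstack([a,b]);cv2.imwrite("pics/both1.png",cv2.resize(o,(795,int(o.shape[0]*795/o.shape[1]))))
E
```

```text
time_s: 1.63
tool_pos: [0.4339, -0.387, 0.1331]
tool_rot: [179.9, -0.1, -11.2]
force: [-0.1, -0.4, -0.4]
grip_width: 0.0006
grasp_force: 0.0
shift [ 0.0034 -0.0019  0.0321] turn 0.01
tip in box [-27.5  -1.9] ztip 0.1161 F [-0.1 -0.4 -0.4] t 1.6333
```

View pics/both1.png

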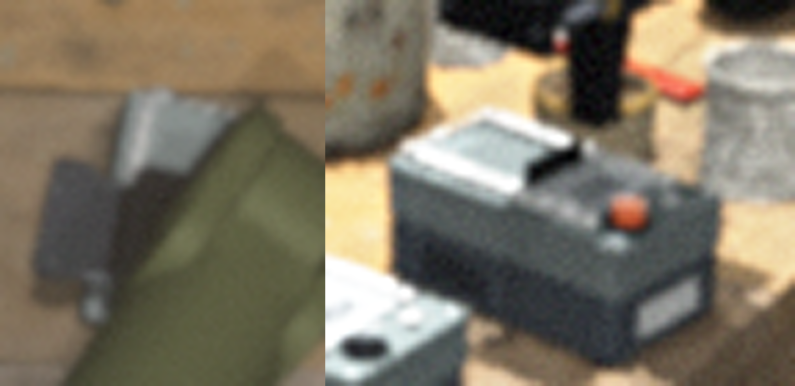

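The closed fingers hang just on the near side of the rib (composite (597,120), rib at (553,163)), and the dome and gripper body are clear. Next I'll descend and push.

To row units: 0.032 m / 0.4 = 0.08, 0.02 m / 0.4 = 0.05.

```bash
python3 -m handwheel '[[[0,0,0.05,0,0],[0,-0.005,0.08,0,0],[0,-0.005,0.08,0,0],[0.0075,-0.005,0.08,0,0],[0.015,-0.005,0.08,0,0],[0.0225,-0.005,0.08,0,0],[0.0325,-0.005,0.08,0,0],[0.0425,-0.005,0.08,0,0]]]'; python3 -c "
from h import *
go(30,0,.084)"
```

```text
time_s: 2.4
tool_pos: [0.4507, -0.3879, 0.1002]
tool_rot: [180.0, 0.0, -11.2]
force: [-1.4, 0.8, 1.3]
grip_width: 0.0003
grasp_force: 0.8
shift [ 0.0408  0.0005 -0.0008] turn 0.03
tip in box [-10.8   0.5] ztip 0.0832 F [-1.4  0.8  1.3] t 2.4
```

To row units: 0.037 m / 0.4 = 0.0925, 0.035 m / 0.4 = 0.0875.

```bash
python3 -m handwheel '[[[0.0125,0,0,0,0],[0.025,0,0,0,0],[0.0375,0,0,0,0],[0.05,0,0,0,0],[0.0625,0,0,0,0],[0.075,0,0,0,0],[0.0875,0,0,0,0],[0.0925,0,0,0,0]]]'; python3 -c "
from h import *
go(34.5,0,.084)"; python3 -m handwheel '[[[0.0025,0,0,0,0],[0.005,0,0,0,0],[0.0075,0,0,0,0],[0.0075,0,0,0,0]]]'|grep -E "pos|force"
```

```text
time_s: 3.07
tool_pos: [0.4874, -0.3948, 0.0994]
tool_rot: [180.0, -0.0, -11.1]
force: [-1.1, -1.2, -0.1]
grip_width: 0.0003
grasp_force: 0.8
shift [ 0.0079  0.0009 -0.0016] turn 0.06
tip in box [26.6  0.9] ztip 0.0824 F [-1.1 -1.2 -0.1] t 3.0667
tool_pos: [0.4896, -0.3952, 0.0994]
force: [-1.1, -0.9, 0.6]
grasp_force: 0.4
```

To row units: 0.003 m / 0.4 = 0.0075, 0.002 m / 0.4 = 0.005.

```bash
python3 -m handwheel '[[[0.0025,0,0,0,0],[0.005,0,0,0,0],[0.0075,0,0,0,0],[0.0075,0,0,0,0]]]'|grep -E "pos|force"; python3 -m handwheel '[[[0.0025,0,0,0,0],[0.0025,0,0,0,0]]]'|grep -E "pos|force:"; python3 -m handwheel '[[[0.0025,0,0,0,0],[0.0025,0,0,0,0]]]'|grep -E "pos|force:"; python3 -c "
from h import *
go(34.5,0,.084)"
```

```text
tool_pos: [0.4927, -0.3958, 0.0995]
force: [-1.0, -0.4, 0.4]
grasp_force: 0.5
tool_pos: [0.4936, -0.396, 0.0995]
force: [-1.5, -0.3, -0.1]
grasp_force: 0.5
tool_pos: [0.4942, -0.3961, 0.0995]
force: [-1.6, 0.4, -0.5]
grasp_force: 1.4
shift [ 0.0011  0.0009 -0.0015] turn 0.04
tip in box [33.4  0.9] ztip 0.0825 F [-1.6  0.4 -0.5] t 4.0667
```

To row units: 0.001 m / 0.4 = 0.0025.

```bash
for i in 1; do python3 -m handwheel '[[[0.0025,0,0,0,0],[0.0025,0,0,0,0]]]'|grep -E "pos|force:"; done; python3 -m handwheel '[[[0.0025,0,0,0,0],[0.0025,0,0,0,0]]]'|grep -E "pos|force:"; python3 -c "
from h import *
go(34.5,0,.084)"
```

```text
tool_pos: [0.4943, -0.3962, 0.0994]
force: [-5.6, 1.5, 3.0]
grasp_force: 2.7
tool_pos: [0.4943, -0.3962, 0.0993]
force: [-7.7, 2.4, 3.8]
grasp_force: 3.8
shift [ 0.0009  0.0009 -0.0017] turn 0.0
tip in box [33.6  0.9] ztip 0.0823 F [-7.7  2.4  3.8] t 4.4
```

The shutter hit its stop: force rose to 7.7 N with the tool no longer moving. That puts the box within 1 mm of my estimate. Next: back off, rise and go over the well.

To row units: -0.0585 m / 0.4 = -0.1463, -0.055 m / 0.4 = -0.1375.

```bash
python3 -m handwheel '[[[-0.02,0,0,0,0],[-0.0375,0,-0.025,0,0],[-0.075,0,-0.075,0,0],[-0.1375,0,-0.075,0,0],[-0.1463,0,-0.075,0,0],[-0.1463,0,-0.075,0,0],[-0.1463,0,-0.075,0,0]]]'|grep -E "pos|force:"
python3 - <<'E'
from h import *
go(-23,0,.085)
c=read_camera("side")["color"][150:220,335:420]; cv2.imwrite("pics/side2.png",cv2.resize(c,(680,560),interpolation=cv2.INTER_CUBIC))
E
```

```text
tool_pos: [0.4398, -0.3854, 0.1303]
force: [-0.1, -0.4, -0.3]
grasp_force: 0.0
shift [-0.0011  0.0008  0.0283] turn 0.03
tip in box [-22.    0.8] ztip 0.1133 F [-0.1 -0.4 -0.3] t 4.9833
```

View pics/side2.png

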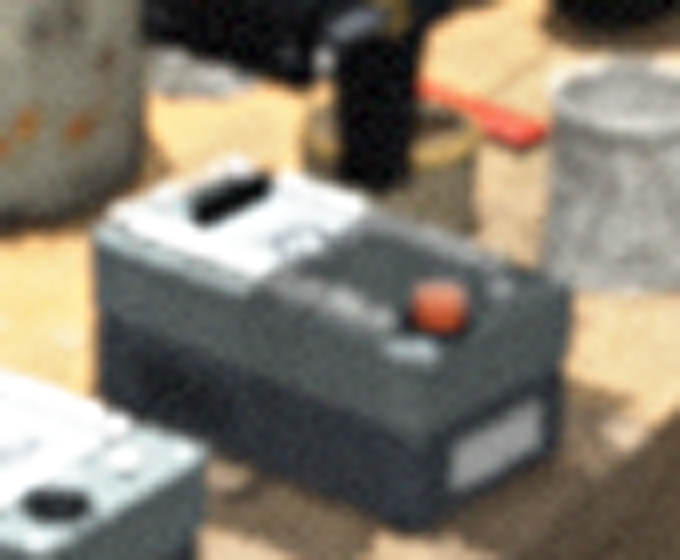

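The side view shows the rib at the far end (230,195), so the shutter is open. The well is in shadow at about (370,265) with the fingers above it. Descending.

To row units: 0.042 m / 0.4 = 0.105, 0.038 m / 0.4 = 0.095.

```bash
python3 -m handwheel '[[[-0.0025,0.0025,0.025,0,0],[-0.0025,0.0025,0.0625,0,0],[-0.0025,0.0025,0.085,0,0],[-0.0025,0.0025,0.095,0,0],[-0.0025,0.0025,0.105,0,0],[-0.0025,0.0025,0.105,0,0]]]'|grep -E "pos|force:"; python3 -m handwheel '[[[0,0,0.01,0,0],[0,0,0.02,0,0],[0,0,0.03,0,0],[0,0,0.03,0,0]]]'|grep -E "pos|force:"; python3 -c "
from h import *
go(-23,0,.055)"
```

```text
tool_pos: [0.4378, -0.3857, 0.0864]
force: [0.7, 0.5, -0.1]
grasp_force: 0.0
tool_pos: [0.4375, -0.3858, 0.0748]
force: [-0.3, 0.8, -0.3]
grasp_force: 0.0
shift [0.0012 0.     0.0028] turn 0.04
tip in box [-24.2   0. ] ztip 0.0578 F [-0.3  0.8 -0.3] t 5.8667
```

To row units: 0.006 m / 0.4 = 0.015, 0.005 m / 0.4 = 0.0125.

```bash
python3 -m handwheel '[[[0.0025,0,0.005,0,0],[0.0025,0,0.01,0,0],[0.0025,0,0.0125,0,0],[0.0025,0,0.015,0,0],[0.0025,0,0.015,0,0]]]'|grep -E "pos|force:"; python3 -m handwheel '[[[0,0,0.0025,0,0],[0,0,0.005,0,0],[0,0,0.005,0,0]]]'|grep -E "pos|force:"; python3 -m handwheel '[[[0,0,0.0025,0,0],[0,0,0.005,0,0],[0,0,0.005,0,0]]]'|grep -E "pos|force:"
```

```text
tool_pos: [0.4393, -0.3865, 0.07]
force: [0.3, 0.5, 1.8]
grasp_force: 1.0
tool_pos: [0.4386, -0.3861, 0.0671]
force: [-0.6, 0.8, -0.4]
grasp_force: 0.0
tool_pos: [0.4386, -0.3862, 0.0655]
force: [-1.4, 1.6, 2.1]
grasp_force: 1.3
```

To row units: 0.002 m / 0.4 = 0.005, 0.001 m / 0.4 = 0.0025.

```bash
python3 -m handwheel '[[[0,0,0.0025,0,0],[0,0,0.005,0,0],[0,0,0.005,0,0]]]'|grep -E "pos|force:"; python3 -m handwheel '[[[0,0,-0.05,0,0],[0,0,-0.1125,0,0],[0,0,-0.1625,0,0],[0,0,-0.175,0,0],[0.05,0,-0.175,0,0],[0.1125,0,-0.175,0,0],[0.175,0,-0.175,0,0],[0.2125,0,-0.175,0,0]]]'|grep -E "pos|force:"
python3 - <<'E'
from h import *
go(65,0,.084)
c=read_camera("side")["color"][150:220,335:420]; cv2.imwrite("pics/side3.png",cv2.resize(c,(680,560),interpolation=cv2.INTER_CUBIC))
E
```

```text
tool_pos: [0.4387, -0.3862, 0.0653]
force: [-4.7, 3.5, 13.2]
grasp_force: 6.6
tool_pos: [0.5243, -0.4023, 0.1324]
force: [0.3, -0.1, 0.1]
grasp_force: 0.0
shift [0.0008 0.0007 0.0314] turn 0.09
tip in box [64.2  0.7] ztip 0.1154 F [ 0.3 -0.1  0.1] t 7.7
```

View pics/side3.png

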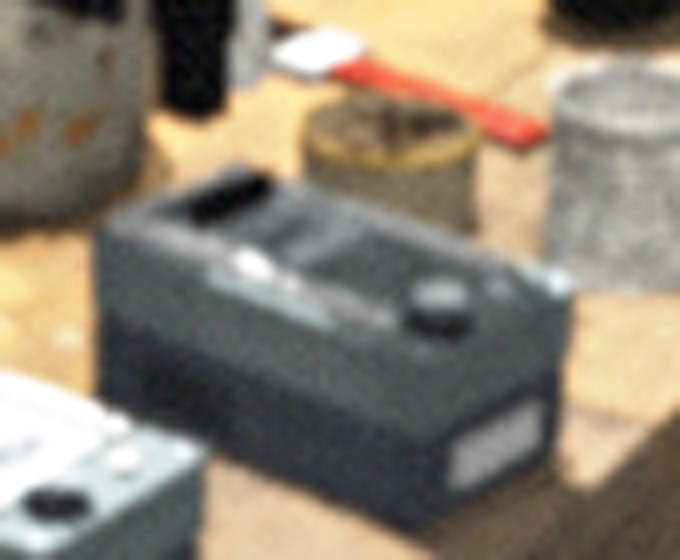

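The flag has sunk out of the dome (440,295) and the box hasn't moved. The fingers are beyond the rib (230,195). Next I'll descend on the far side and push it shut.

To row units: 0.031 m / 0.4 = 0.0775, 0.03 m / 0.4 = 0.075.

```bash
python3 -m handwheel '[[[0,0.0025,0.0375,0,0],[0,0.0025,0.075,0,0],[0,0.0025,0.0775,0,0],[-0.0075,0.0025,0.0775,0,0],[-0.0175,0.0025,0.0775,0,0],[-0.03,0.0025,0.0775,0,0],[-0.0425,0.0025,0.0775,0,0]]]'|grep -E "pos|force:"; python3 -m handwheel '[[[-0.0125,0,0,0,0],[-0.025,0,0,0,0],[-0.0375,0,0,0,0],[-0.05,0,0,0,0],[-0.0625,0,0,0,0],[-0.075,0,0,0,0],[-0.0825,0,0,0,0],[-0.0825,0,0,0,0]]]'|grep -E "pos|force:"; python3 -c "
from h import *
go(8.6,0,.084)"
```

```text
tool_pos: [0.5053, -0.4003, 0.1034]
force: [2.3, -0.1, -2.1]
grasp_force: 0.8
tool_pos: [0.4722, -0.3943, 0.1027]
force: [0.0, 0.3, 0.4]
grasp_force: 0.2
shift [-0.0029 -0.0015  0.0017] turn 0.01
tip in box [11.5 -1.5] ztip 0.0857 F [0.  0.3 0.4] t 9.0
```

To row units: -0.002 m / 0.4 = -0.005, -0.001 m / 0.4 = -0.0025.

```bash
python3 -m handwheel '[[[-0.0025,0,0,0,0],[-0.005,0,0,0,0],[-0.005,0,0,0,0]]]'|grep -E "pos|force:"; python3 -m handwheel '[[[-0.0025,0,0,0,0],[-0.0025,0,0,0,0]]]'|grep -E "pos|force:"; python3 -m handwheel '[[[-0.0025,0,0,0,0],[-0.0025,0,0,0,0]]]'|grep -E "pos|force:";  python3 -c "
from h import *
go(8.6,0,.084)"
```

```text
tool_pos: [0.472, -0.3942, 0.1027]
force: [5.1, -1.0, -0.8]
grasp_force: 2.2
tool_pos: [0.4719, -0.3941, 0.1029]
force: [5.3, -1.9, -2.4]
grasp_force: 3.3
tool_pos: [0.4717, -0.3941, 0.1029]
force: [7.0, -3.0, -3.9]
grasp_force: 4.3
shift [-0.0024 -0.0015  0.0019] turn 0.08
tip in box [11.  -1.5] ztip 0.0859 F [ 7.  -3.  -3.9] t 9.5833
```

The shutter stopped firmly at 7 N. I'll retract and compare the rib with the healthy box's rib, which is shut.

To row units: 0.135 m / 0.4 = 0.3375, -0.12 m / 0.4 = -0.3.

```bash
python3 -m handwheel '[[[0.025,0,0,0,0],[0.0375,0,-0.075,0,0],[0.0375,0,-0.175,0,0],[0,0.0875,-0.225,0,0],[-0.075,0.15,-0.25,0,0],[-0.15,0.2125,-0.25,0,0],[-0.225,0.275,-0.25,0,0],[-0.3,0.3375,-0.25,0,0]]]'|grep -E "pos|force:"; python3 -m handwheel '[[[-0.075,0.05,0,0,0],[-0.15,0.1,0,0,0],[-0.225,0.15,0,0,0],[-0.3,0.2,0,0,0],[-0.375,0.25,0,0,0],[-0.375,0.25,0,0,0]]]'|grep -E "pos|force:"
python3 - <<'E'
from h import *
t=read_camera("top")["color"];s=read_camera("side")["color"]; cv2.imwrite("pics/tf.png",t);cv2.imwrite("pics/sf.png",s)
f=lambda im,x0,y0,w,h:cv2.resize(im[y0:y0+h,x0:x0+w],(w*6,h*6),interpolation=cv2.INTER_CUBIC)
a=f(t,290,175,110,80)[:, :]; b=f(s,285,160,130,85)
a=cv2.copyMakeBorder(a,0,0,0,780-660,cv2.BORDER_CONSTANT); o=np.vstack([a,b]); print(o.shape); cv2.imwrite("pics/fin.png",cv2.resize(o,None,fx=.6,fy=.6,interpolation=cv2.INTER_AREA))
# change vs first picture
for n,A,B2 in(("top",cv2.imread("pics/top0.png"),t),("side",cv2.imread("pics/side0.png"),s)):
    for (x0,y0,w,h) in ([(302,180,30,58),(355,195,40,56)] if n=="top" else [(290,190,75,50),(345,167,65,50)]):
        g=lambda i:cv2.cvtColor(i[y0:y0+h,x0:x0+w],6).astype(np.float32)
        print(n,np.round(cv2.phaseCorrelate(g(A),g(B2)),2) if 0 else cv2.phaseCorrelate(g(A),g(B2)))
E
```

```text
tool_pos: [0.3227, -0.5028, 0.2024]
force: [0.6, 0.3, 0.4]
grasp_force: 0.0
tool_pos: [0.1475, -0.5742, 0.202]
force: [-1.3, -0.1, 0.0]
grasp_force: 0.0
(990, 780, 3)
top ((-0.12171374109967914, 0.03853752424907597), 0.9070833921432495)
top ((-0.059398287753136714, 0.49381795582240073), 1.0010161209106445)
side ((0.4693266666359648, -0.012194791957792717), 0.9812961395263672)
side ((0.17036287435293218, 0.18001277548759376), 1.0032785145441692)
```

View pics/fin.png

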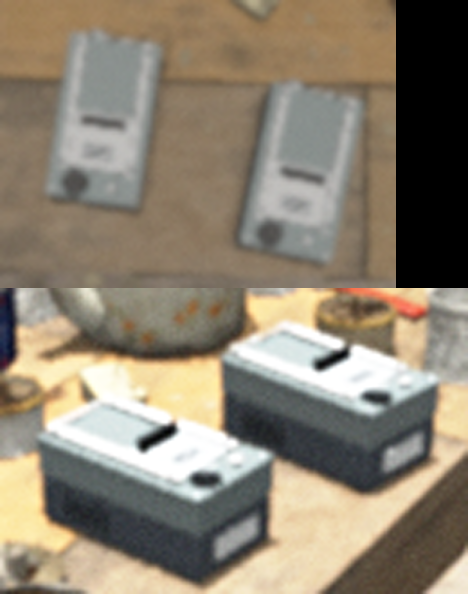

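The dome is dark and the shutter covers the well, with ribs at (302,173) for the tripped box and (103,122) for the healthy one. A sub-pixel check of the rib-to-dome offsets on both boxes comes next.

Run:
```python
from h import *
C={n:read_camera(n) for n in("top","side")}
def cen(im,x0,y0,x1,y1):
    g=cv2.cvtColor(im,6)[y0:y1,x0:x1].astype(float); w=np.clip(np.percentile(g,60)-25-g,0,None)
    Y,X=np.mgrid[y0:y1,x0:x1]; return (w*X).sum()/w.sum(),(w*Y).sum()/w.sum()
# windows (rib, dome) for healthy, tripped
W={"top":[((311,204,327,213),(306,221,316,230)),((366,217,383,227),(360,235,370,244))],
   "side":[((322,195,336,207),(336,209,349,217)),((370,173,384,184),(383,186,396,194))]}
t0={n:cv2.imread(f"pics/{n}0.png") for n in C}
for n,c in C.items():
    for lab,(r,d) in zip("HT",W[n]):
        R=cen(c["color"],*r);D=cen(c["color"],*d)
        p,q=onz(c,*R,.088),onz(c,*D,.080); R0=cen(t0[n],*r); p0=onz(c,*R0,.088)
        e=np.array([np.cos(np.radians(YAW)),np.sin(np.radians(YAW))])
        eh=e if lab=="T" else np.array([np.cos(np.radians(-7)),np.sin(np.radians(-7))])
        print(n,lab,np.round(R,2),np.round(D,2),"rib-dome mm",((p-q)[:2]@eh*1e3).round(1),"rib moved since start mm",((p-p0)[:2]@eh*1e3).round(1))
```

```text
top H [318.2  208.43] [310.46 225.64] rib-dome mm 62.2 rib moved since start mm 0.0
top T [373.58 223.23] [364.32 239.76] rib-dome mm 62.0 rib moved since start mm -3.5
side H [328.01 200.79] [342.43 213.25] rib-dome mm 64.7 rib moved since start mm 0.0
side T [377.38 178.32] [390.21 190.6 ] rib-dome mm 68.5 rib moved since start mm -2.9
```

Run:
```python
from h import *
c=read_camera("side"); im=np.mean([read_camera("side")["color"].astype(float) for _ in range(6)],0)
g=im.max(2)
for lab,r,d,yaw in(("H",(320,193,338,208),(335,208,350,218),-7),("T",(368,171,386,185),(382,185,397,195),YAW)):
    for thr in(70,90,110):
        P=[]
        for (x0,y0,x1,y1),z in((r,.086),(d,.080)):
            m=(g[y0:y1,x0:x1]<thr).astype(np.uint8); n,l,st,ce=cv2.connectedComponentsWithStats(m)
            if n<2: P.append(np.full(3,np.nan)); continue
            i=1+np.argmax(st[1:,4]); w=np.clip(thr-g[y0:y1,x0:x1],0,None)*(l==i); Y,X=np.mgrid[y0:y1,x0:x1]
            P.append(onz(c,(w*X).sum()/w.sum(),(w*Y).sum()/w.sum(),z))
        a=np.radians(yaw); print(lab,thr,((P[0]-P[1])[:2]@[np.cos(a),np.sin(a)]*1e3).round(1))
print(env.get_obs()["time_s"])
```

```text
H 70 62.9
H 90 63.4
H 110 63.5
T 70 64.4
T 90 65.1
T 110 69.1
11.3
```

```bash
python3 -c "
from cell import env
print(env.sign_off())"
```

```text
the job is handed in; nothing more can be done
None
```

I opened the tripped controller's shutter to its stop, pressed the reset until it snapped home and the flag sank, and pushed the shutter back until it stopped firmly at 7 N. The final pictures put its rib within about 2 mm of the healthy box's shut position; the controllers showed no clear movement, and I handed the job in at about 11 s.

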